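# Hang a sprayed panel in the curing chamber

## Robot

A 7-joint arm with a two-finger parallel gripper is mounted at the origin on the work surface. World frame = base frame: x ahead of the robot, y to its left, z up, the work surface at z = 0. Lengths are in m, angles in rad, forces in N, time in s.
With the tool pointing down it reaches from about 0.4 to 0.85 m from the base axis. Payload 10.4 kg.
Tool frame: the origin (TCP) lies midway between the tips of the shut fingers; the grasp point (between the pads) lies 19 mm behind it; z points along the fingers, y is the line along which they close (so a half turn about z gives the same grasp; the last joint's range is limited). The gripper opens to 87 mm and grips with 3 to 60 N. Pads are 19 mm wide; open, the fingers measure 117 mm over their backs; the gripper's body (75 mm by 190 mm) begins 51 mm behind the grasp point.
Start: joints at [-1.318, 0.332, -0.065, 1.46, 0.022, 1.35, -0.088], TCP at [0.17, 0.601, 0.223] pointing down, gripper open.
Joint ranges: [-2.6, 2.6], [-0.5, 2.12], [-1.47, 1.34], [0.16, 2.42], [-1.27, 4.41], [0.06, 2.06], [-2.6, 2.6]. Speed limits (rad/s): [2.22, 2.22, 2.79, 2.79, 3.14, 3.14, 3.14].

## Interface

Orientations are given as a unit quaternion [x, y, z, w].
In Python, from bench import sensors, eyes, order gives the robot as it stands.
- The arm moves only by the tool arm_command, never from a script. Its argument "steps" is a list of rows, each an object with "rot": the turn, a rotation vector about the world's x, y, z in degrees, a list of three; "slide": the shift along the world's x, y, z in m, a list of three; "grip": the opening, from 0 (shut) to 1 (fully open). A call has exactly 8 rows; each row shifts and turns the commanded pose from where the row before left it; what a row does not reach is not made up. A row lasts 1/8 s, in which the tool goes at most 62.5 mm and 10.7 degrees, less where a joint would pass 70% of its speed; a pose out of reach is approached as far as the arm can. A call with a gripper value outside its range is refused whole. The fingers move at their own pace and stop on an object; "newtons" is the grip in N (left out, the last holds). Time passes only in rows, so rows that do not move let the fingers close, or fill a call up. It gives the time, the measured TCP pose, the force, the opening and the grip force at its end, in the units of the state.
- sensors.read_state(): the state, without advancing time (a new reading comes with each control period).
- eyes.camera(name): name is "scene" or "top" or "wrist"; returns a dict with "pixels" (420x560x3 uint8, red, green, blue), "intrinsics" (3x3 intrinsics, pixels), "pose" (4x4, takes a point from camera to world coordinates). Camera axes: x right, y down, z forward; pixel columns grow to the right and rows downward; lengths in m; the calibration is good to about 2 mm. The wrist camera is an equidistant fisheye: a pixel r from the principal point sees the ray r / f radians off the axis. A picture is of the moment at which its call begins. There is no depth.
- order.close_job(): hands the job in; it is judged then, once.
Trained networks look in a picture, given as the dict that the camera call returned (one of the last four; its "shot" number tells which), for a name from the list of things; names that differ only in an ending like _2 or _b are one class to them, and where a whole thing is asked for, a point or a joint stands for the part that bears it (a point fixed in the world has none). Each returns a list of dicts, best first, with "conf" (0 to 1); they miss things now and then, are a little off and sometimes report something else, mostly with a low value. They report only what shows in the picture. A call takes as long as a camera call. They do not tell look-alikes from the thing itself.
- eyes.look_for(name, picture): "bbox" ([left, top, right, bottom] in pixels, round what is visible of it).
The state is a dict: "time": time; "joint_positions": joint angles; "joint_vel": joint speeds; "joint_torque": joint torques, N m; "ee_pos": TCP position; "eef_rot": TCP orientation; "ft_force": force on the tool from outside, world axes, zero at the start; "torque": the same for the moment, N m; "width": finger opening in m; "grip_force": force on a finger pad.
Only numpy, scipy, OpenCV 4.12 (cv2) and the standard library are available. Lean on these libraries where they do the work, as an engineer would, in place of code of your own. Each camera call takes 0.05 s, during which the arm holds its last target. There are 200 camera calls.

## Task

Slide the thumb latch of the lamp chamber sideways so that its sprung hood swings open by itself, then lift the freshly sprayed panel in its steel carrier off the spray stand by the handle, keep it level, and hang it on the two upright pins in the chamber: both holes over both pins and fully down on the pin bar, lowered gently, not dropped or rammed. Leave the hood open and let go; leave everything else on the bench where it stands.

Things in the scene. Friction and masses are not known exactly. Their poses are not given: they have to be found in the camera images.
- chamber: Grey steel bench-top lamp curing chamber, fixed: an open tray 200 mm (its x) by 300 mm (its y), walls 6 mm thick and 45 mm high, under a hood of the same plan (88 mm high in all, shut). Origin at the centre of its underside; +x from the latch side to the hinge side, +y to the left seen from the latch. Inside, across the tray, lies the pin bar. The tray is reached from above once the hood is open.
- bar_middle (a point): Middle of the pin bar's adjusting range: x = y = 0, z = 24 mm in the chamber's frame, level with the bar's top face; fixed to the chamber. The bar (40 mm wide in x, 250 mm long in y) is clamped anywhere within 16 mm of this point either way along the chamber's x. Where is not reported and differs each time: find it by sight or by touching a pin. It stays put under a touch (25 N).
- pin_left (a point): Where the foot of the left (+y) pin would be with the bar in mid range: 82 mm from bar_middle along the chamber's +y; fixed to the chamber. The pin itself is off this point in x by as much as the bar is. Upright steel pins 12 mm thick stand 30 mm above the bar (tips 54 mm over the bench), the last 5 mm tapering to 8 mm. Beyond each, 35 mm outward, a clamp screw 18 mm across stands 10 mm above the bar.
- pin_right (a point): The same for the right (-y) pin: 82 mm from bar_middle along the chamber's -y. Both pins stand on the one bar and share its offset in x.
- latch (a joint): Slide of the thumb latch in m along the chamber's +y: 0 = locked (start), 0.022 = end stop; the hood is free from about 0.017. A spring pushes it back to 0 with about 2 N at 0 and 4 N at the end.
- latch_fin (a point): Middle of the black thumb fin that stands out in front (-x side) of the chamber: 34 mm long in the chamber's x, 12 mm thick in y, 40 mm high (35 to 75 mm above the bench). At the start at x = -150, y = 0, z = 55 mm in the chamber's frame; moves with the latch. Push on its -y face towards +y, for instance with closed fingertips from above; nothing needs gripping.
- hood (a joint): Opening angle of the hood in rad: 0 = shut, 2.75 = fully open, folded back beyond the tray's far (+x) edge, where it is hinged. Once the latch frees it its spring opens it by itself in about 2 to 3 s and holds it open. Its front edge, 33 mm behind the fin, rises straight up: draw the hand back.
- carrier: Panel carrier, 0.25 to 0.5 kg: a flat steel frame 110 mm (its x) by 200 mm (its y), 6 mm thick, with a white sprayed panel in it, and a plain through hole of 14.5 mm at each end, on the centre line at y = -82 and +82 mm. An aluminium bridge handle stands on it along y. Origin at the centre of the frame's underside, z up. It is the same either way round (half a turn). At the start it lies level on the spray stand.
- carrier_handle (a point): Centre of the carrier's handle bar, 40 mm above the frame's underside: a bar 14 mm wide (carrier's x) by 10 mm high (its top 45 mm above the underside), 134 mm long along the carrier's y, open beneath except for a leg at each end. Grip it from above across its 14 mm width, in the middle.
- spray_stand: Round steel spray stand, fixed, disc top 190 mm across, 40 mm high; origin at the centre of its underside.
- tape_roll: Roll of masking tape lying flat, 100 mm across, 25 mm high; origin at the centre of its underside. A bystander.
- cup_a: White paper mixing cup, 76 mm across the rim, 90 mm high, standing open; origin at the centre of its underside. A bystander.
- cup_b: Second white paper mixing cup, the same size; origin at the centre of its underside. A bystander.
- stir_paddle: Flat stirring paddle lying on the bench, 200 mm long, origin under its middle. A bystander.
- sanding_block: Cork sanding block, 110 x 65 x 40 mm; origin at the centre of its underside. A bystander.
Not all that is in view belongs to the job. There is more than one size of the carrier; the job needs the larger.

How it is judged:
On the way, in this order (a step that is already met when the one before it is completed fails the run):
1. the thumb latch is slid sideways off the hood's keeper (value of joint latch above 0.014 m).
2. the hood has sprung fully open (value of joint hood above 2.4 rad), for 0.2 s.
3. the carrier hangs on both pins, down on the bar (z of carrier in the frame of chamber between 0.0215 and 0.0275 m and x of carrier in the frame of chamber between -0.02 and 0.02 m and y of carrier in the frame of chamber between -0.005 and 0.005 m and angle between the z axis of carrier and the z axis of chamber, either way round below 0.05 rad and angle between the y axis of carrier and the y axis of chamber, either way round below 0.05 rad and angle between carrier's own z axis and vertical below 0.1 rad), for 0.2 s.
At the end, for the whole second after the job is handed in: The carrier hangs on both pins, its underside resting on the pin bar (21.5 to 27.5 mm above the chamber's underside, within 20 mm of the chamber's middle in x and 5 mm in y, square and level within 0.05 rad), released and at rest, and the hood stands open (above 2.4 rad) (all of step 3 and linear speed of carrier below 0.02 m/s and angular speed of carrier below 0.1 rad/s and value of joint hood above 2.4 rad); the robot touches nothing.
It fails at once if the carrier is tipped more than about 25 degrees (angle between carrier's own z axis and vertical above 0.44 rad).
It fails at once if the carrier is rammed against the chamber (over 40 N) (contact force between carrier and chamber above 40 N).
It fails at once if the carrier is dropped onto the pins (falls faster than 0.35 m/s there) (horizontal distance between carrier and bar_middle below 0.03 m and height (world z) of carrier below 0.058 m and linear speed of carrier above 0.35 m/s).
It fails at once if a bystander is pushed about (over 30 mm) (distance of any of tape_roll, cup_a, cup_b, stir_paddle, sanding_block from where it was at the start of the episode above 0.03 m).
It also fails if it takes over 58 s, if anything falls off the work surface, if the arm or the gripper's body presses on something with over 40 N, if the wrist force passes 120 N, or if a joint passes its speed limit or range.

## Working session

There is one attempt and no reset: what is moved stays moved. The work goes in short steps, Python scripts to look and compute and a tool call to move; the robot and the scene stay as the last step left them, time stands still between calls to the robot, and variables do not carry over. Pictures are saved under pics/ and viewed, at most 10 in all, crops included, and the job is handed in when it is done.

Besides the shell and the picture viewer there is one more tool, called after ">>>" by a JSON object that holds its "op" and its "data". arm_command: Moves the arm, as the interface text tells. Its arguments: {"type":"object","properties":{"steps":{"type":"array","items":{"type":"object","properties":{"rot":{"type":"array","items":{"type":"number"}},"slide":{"type":"array","items":{"type":"number"}},"grip":{"type":"number"}}}},"newtons":{"type":"number"}},"required":["steps"]}

```bash
mkdir -p pics
cat > h.py <<'E'
import numpy as np, cv2
from bench import sensors, eyes, order
def ray(c,uv):
    K=c["intrinsics"];T=c["pose"]
    d=np.array([(uv[0]-K[0][2])/K[0][0],(uv[1]-K[1][2])/K[1][1],1.])
    T=np.array(T); return T[:3,3],T[:3,:3]@d
def at(c,uv,z):
    o,d=ray(c,uv); return o+d*(z-o[2])/d[2]
def proj(c,p):
    T=np.array(c["pose"]);q=T[:3,:3].T@(np.array(p)-T[:3,3]);K=c["intrinsics"]
    return np.array([K[0][0]*q[0]/q[2]+K[0][2],K[1][1]*q[1]/q[2]+K[1][2]])
def save(c,n,crop=None,s=1):
    im=c["pixels"][:,:,::-1]
    if crop: im=im[crop[1]:crop[3],crop[0]:crop[2]]
    cv2.imwrite("pics/"+n+".png",cv2.resize(im,None,fx=s,fy=s,interpolation=cv2.INTER_CUBIC))
E
python3 - <<'E'
from h import *
for n in("top","scene"):
    c=eyes.camera(n); save(c,n+"0",s=1.4)
    print(n,np.round(c["pose"],3).tolist(),np.round(c["intrinsics"],1).tolist())
    for k in["chamber","latch_fin","carrier","carrier_handle","spray_stand","tape_roll","cup_a","stir_paddle","sanding_block"]:
        print(k,[(np.round(b["bbox"]).astype(int).tolist(),round(b["conf"],2)) for b in eyes.look_for(k,c)][:3])
E
```

```text
top [[0.008, -0.997, 0.078, 0.451], [-1.0, -0.006, 0.027, -0.015], [-0.027, -0.078, -0.997, 1.321], [0.0, 0.0, 0.0, 1.0]] [[417.7, 0.0, 272.1], [0.0, 417.7, 214.6], [0.0, 0.0, 1.0]]
chamber [([285, 165, 396, 260], 0.67)]
latch_fin [([337, 242, 348, 262], 0.44)]
carrier [([173, 180, 245, 235], 0.76), ([197, 124, 236, 169], 0.67), ([282, 165, 393, 263], 0.44)]
carrier_handle [([195, 121, 242, 166], 0.96), ([176, 183, 244, 233], 0.76)]
spray_stand [([183, 181, 232, 242], 0.89), ([94, 236, 126, 264], 0.38)]
tape_roll [([251, 249, 287, 282], 0.88)]
cup_a [([94, 235, 126, 264], 0.66), ([440, 214, 471, 240], 0.57)]
stir_paddle [([335, 256, 362, 322], 0.74), ([177, 183, 244, 233], 0.23)]
sanding_block [([177, 281, 216, 304], 0.75)]
scene [[0.304, 0.76, -0.574, 1.3], [0.953, -0.233, 0.195, -0.257], [0.015, -0.606, -0.795, 1.183], [0.0, 0.0, 0.0, 1.0]] [[479.9, 0.0, 280.6], [0.0, 479.9, 210.9], [0.0, 0.0, 1.0]]
chamber [([160, 200, 291, 309], 0.8), ([312, 192, 387, 248], 0.63)]
latch_fin [([201, 205, 213, 218], 0.48), ([313, 196, 387, 251], 0.25)]
carrier [([315, 196, 387, 251], 0.97), ([347, 266, 405, 309], 0.63)]
carrier_handle [([347, 266, 408, 307], 0.69), ([313, 193, 386, 251], 0.64)]
spray_stand [([323, 198, 383, 250], 0.58)]
tape_roll [([259, 187, 293, 212], 0.76)]
cup_a [([76, 247, 113, 283], 0.72), ([413, 147, 440, 182], 0.68)]
stir_paddle [([181, 178, 200, 224], 0.86)]
sanding_block [([312, 146, 350, 173], 0.73), ([180, 175, 199, 225], 0.55)]
```

View pics/top0.png

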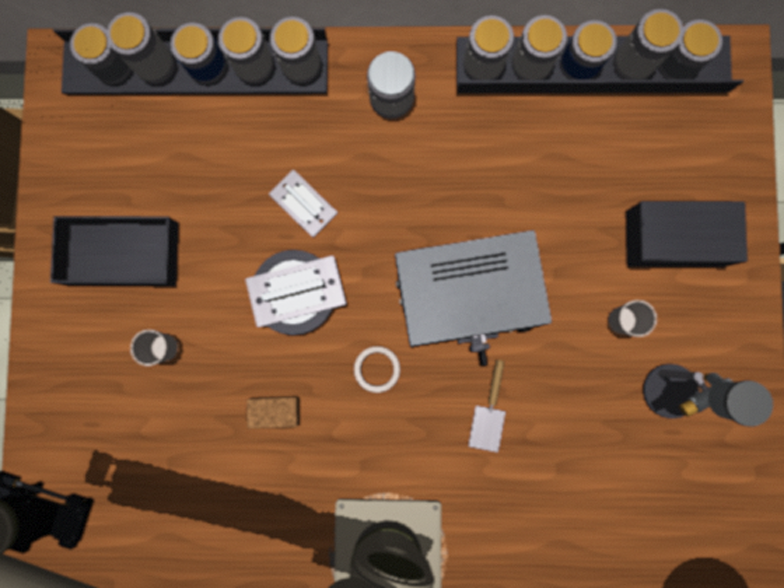

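View pics/scene0.png

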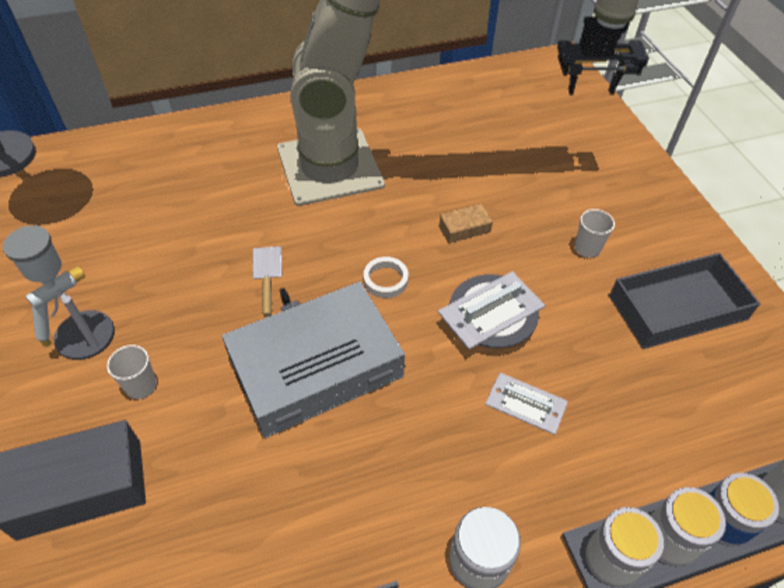

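Two candidates in the top picture: the small carrier at (216,145), lying on the bench, and the large one at (211,208), lying on the spray stand. The large one fits the description. I'll confirm it in a crop and measure.

Run:
```python
from h import *
c=eyes.camera("top"); save(c,"crop1",(165,110,405,270),3.3)
s=1.4
A=[at(c,(u/s,v/s),.088)for u,v in[(397,252),(537,232),(551,322),(414,346)]]
print("chamber",np.round(A,3).tolist(),np.round(np.mean(A,0),3))
print("fin",at(c,(482/s,357/s),.075))
for z,L in((.046,[(246,292),(335,257),(346,298),(256,327),(259,300),(331,282)]),):
    P=[at(c,(u/s,v/s),z) for u,v in L];print(np.round(P,3).tolist())
print(sensors.read_state()["eef_rot"])
```

```text
chamber [[0.651, -0.015, 0.088], [0.695, -0.312, 0.088], [0.504, -0.338, 0.088], [0.452, -0.052, 0.088]] [ 0.576 -0.179  0.088]
fin [ 0.43007108 -0.19583259  0.075     ]
[[0.568, 0.317, 0.046], [0.646, 0.121, 0.046], [0.556, 0.096, 0.046], [0.491, 0.293, 0.046], [0.55, 0.288, 0.046], [0.591, 0.13, 0.046]]
[ 1.37442938e-01  9.90509686e-01  3.58647063e-05 -6.38633372e-06]
```

View pics/crop1.png

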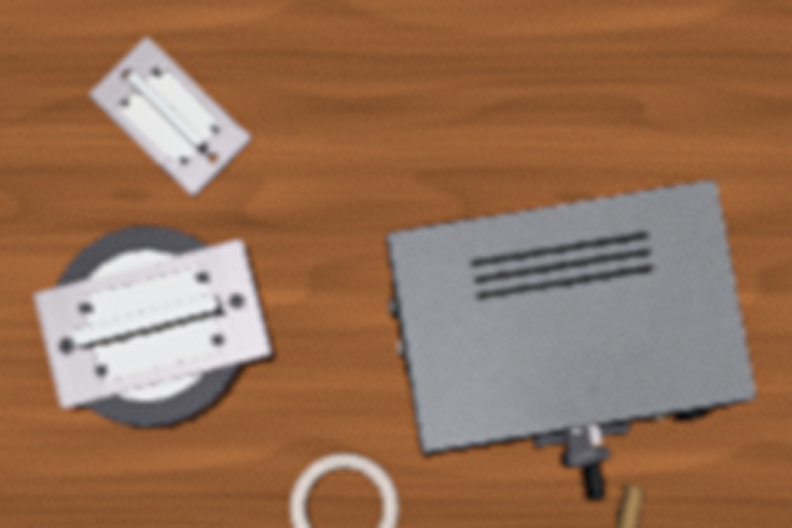

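Confirmed: the carrier on the stand is the larger one, with holes at crop (67,346) and (237,300). The other is about two thirds of its size. The chamber's corners and the fin at (595,482) show clearly.

```bash
cat >> h.py <<'E'
def crp(c,L,z): return np.array([at(c,(165+u/3.3,110+v/3.3),z) for u,v in L])
def rectfit(P,hx,hy):
    # corners order: (+x,+y),(+x,-y),(-x,-y),(-x,+y)
    M=np.array([(hx,hy),(hx,-hy),(-hx,-hy),(-hx,hy)]);m=P[:,:2].mean(0);Q=P[:,:2]-m
    a=np.arctan2((M[:,0]*Q[:,1]-M[:,1]*Q[:,0]).sum(),(M*Q).sum())
    R=np.array([[np.cos(a),-np.sin(a)],[np.sin(a),np.cos(a)]])
    return m,np.degrees(a),np.abs(M@R.T-Q).max()
E
python3 - <<'E'
from h import *
c=eyes.camera("top")
m,a,e=rectfit(crp(c,[(389,235),(716,182),(755,397),(426,452)],.088),.1,.15);print("chamber",m,a,e)
r=np.radians(a);x=np.array([np.cos(r),np.sin(r)]);print("fin pred",m-.15*x,"fin seen",crp(c,[(595,480)],.075))
print("carrier",rectfit(crp(c,[(35,295),(242,240),(272,355),(64,408)],.046),.055,.1))
H=crp(c,[(67,346),(237,300)],.046);print(H,H.mean(0),np.linalg.norm(H[0]-H[1]),np.degrees(np.arctan2(*(H[0]-H[1])[[1,0]]))-90)
s=crp(c,[(152,326)],.04);print("stand",s)
E
```

```text
chamber [ 0.57510151 -0.17646369] 9.69295476683492 0.0023699313022040314
fin pred [ 0.42724288 -0.20171892] fin seen [[ 0.42875825 -0.19881972  0.075     ]]
carrier (array([0.56937524, 0.20641832]), np.float64(15.090889723513985), np.float64(0.0009653263176677487))
[[0.54861677 0.28675291 0.046     ]
 [0.59256119 0.12833689 0.046     ]] [0.57058898 0.2075449  0.046     ] 0.16439814519543616 15.503951635241805
stand [[0.5683369  0.20851267 0.04      ]]
```

>>> {"op": "arm_command", "data": {"steps": [{"slide":[0.041,-0.044,0.003],"rot":[0,0,-9.6],"grip":0},{"slide":[0.041,-0.044,0.003],"rot":[0,0,-9.6],"grip":0},{"slide":[0.041,-0.044,0.003],"rot":[0,0,-9.6],"grip":0},{"slide":[0.041,-0.044,0.003],"rot":[0,0,-9.6],"grip":0},{"slide":[0.041,-0.044,0.003],"rot":[0,0,-9.6],"grip":0},{"slide":[0.041,-0.044,0.003],"rot":[0,0,-9.6],"grip":0},{"slide":[0.041,-0.044,0.003],"rot":[0,0,-9.6],"grip":0},{"slide":[0.041,-0.044,0.003],"rot":[0,0,-9.6],"grip":0}]}}

```text
time: 2.1
ee_pos: [0.4993, 0.2479, 0.247]
eef_rot: [0.725, 0.689, 0.0, -0.0]
ft_force: [0.4, 0.7, -0.3]
width: 0.0148
grip_force: 0.0
```

>>> {"op": "arm_command", "data": {"steps": [{"slide":[-0.009,-0.06,0],"rot":[0,0,-9.7],"grip":0},{"slide":[-0.009,-0.06,0],"rot":[0,0,-9.7],"grip":0},{"slide":[-0.009,-0.06,0],"rot":[0,0,-9.7],"grip":0},{"slide":[-0.009,-0.06,0],"rot":[0,0,-9.7],"grip":0},{"slide":[-0.009,-0.06,0],"rot":[0,0,-9.7],"grip":0},{"slide":[-0.009,-0.06,0],"rot":[0,0,-9.7],"grip":0},{"slide":[-0.009,-0.06,0],"rot":[0,0,-9.7],"grip":0},{"slide":[-0.009,-0.06,0],"rot":[0,0,-9.7],"grip":0}]}}

```text
time: 3.1
ee_pos: [0.4256, -0.2324, 0.2469]
eef_rot: [0.997, 0.083, 0.001, -0.0]
ft_force: [1.3, -0.1, -0.0]
width: 0.0005
grip_force: 0.0
```

```bash
cat >> h.py <<'E'
from scipy.spatial.transform import Rotation as Ro
def st():
    s=sensors.read_state();R=Ro.from_quat(s["eef_rot"]).as_matrix()
    print("t",round(s["time"],2),"p",np.round(s["ee_pos"],4),"closing yaw",round(np.degrees(np.arctan2(R[1,1],R[0,1])),2),"z",np.round(R[:,2],3),"F",np.round(s["ft_force"],1),"w",round(s["width"],4),"g",round(s["grip_force"],1),"q",np.round(s["joint_positions"],2));return s
E
python3 -c "
from h import *
st();c=eyes.camera('wrist');save(c,'w1',s=1.4)"
```

```text
t 3.1 p [ 0.4256 -0.2324  0.2469] closing yaw -80.5 z [ 0.002  0.    -1.   ] F [ 1.3 -0.1 -0. ] w 0.0005 g 0.0 q [-0.43 -0.04  0.83  1.82  0.03  1.35 -1.01]
```

>>> {"op": "arm_command", "data": {"steps": [{"slide":[0,-0.01,-0.04]},{"slide":[0,0,-0.05]},{"slide":[0,0,-0.05]},{"slide":[0,0,-0.035]},{"slide":[0,0,-0.025]},{"slide":[0,0,0]},{"slide":[0,0,0]},{"slide":[0,0,0]}]}}

```text
schema error: expected keys rot, slide, grip
```

```bash
python3 -c "
from h import *
st();c=eyes.camera('top');save(c,'t2',(300,150,440,290),4)"
```

```text
t 3.15 p [ 0.4231 -0.2405  0.2474] closing yaw -81.48 z [ 0.002 -0.002 -1.   ] F [-4.6 -4.  -0.2] w 0.0003 g 0.0 q [-0.43 -0.04  0.84  1.82  0.03  1.35 -1.01]
```

View pics/t2.png

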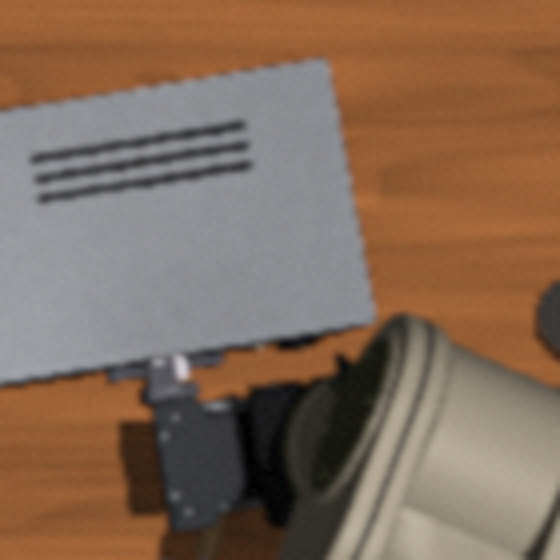

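Rows need all the keys. The picture shows the hand above the bench, in front of the fin (covered, around crop (190,440)), and clear of the hood's front edge.

>>> {"op": "arm_command", "data": {"steps": [{"slide":[0,-0.01,-0.02],"rot":[0,0,0],"grip":0},{"slide":[0,0,-0.03],"rot":[0,0,0],"grip":0},{"slide":[0,0,-0.04],"rot":[0,0,0],"grip":0},{"slide":[0,0,-0.04],"rot":[0,0,0],"grip":0},{"slide":[0,0,-0.04],"rot":[0,0,0],"grip":0},{"slide":[0,0,-0.03],"rot":[0,0,0],"grip":0},{"slide":[0,0,0],"rot":[0,0,0],"grip":0},{"slide":[0,0,0],"rot":[0,0,0],"grip":0}]}}

```text
time: 4.2
ee_pos: [0.4268, -0.2409, 0.0477]
eef_rot: [0.996, 0.085, 0.001, 0.0]
ft_force: [0.3, -0.8, 0.2]
width: 0.0008
grip_force: 0.0
```

```bash
python3 -c "
from h import *
st()"
```

```text
t 4.2 p [ 0.4268 -0.2409  0.0477] closing yaw -80.2 z [ 0.001 -0.    -1.   ] F [ 0.3 -0.8  0.2] w 0.0008 g 0.0 q [-0.32  0.28  0.83  2.04 -0.26  0.93 -0.75]
```

>>> {"op": "arm_command", "data": {"steps": [{"slide":[-0.001,0.005,0],"rot":[0,0,0],"grip":0},{"slide":[-0.001,0.005,0],"rot":[0,0,0],"grip":0},{"slide":[-0.001,0.005,0],"rot":[0,0,0],"grip":0},{"slide":[-0.001,0.005,0],"rot":[0,0,0],"grip":0},{"slide":[-0.001,0.005,0],"rot":[0,0,0],"grip":0},{"slide":[-0.001,0.004,0],"rot":[0,0,0],"grip":0},{"slide":[0,0.003,0],"rot":[0,0,0],"grip":0},{"slide":[0,0,0],"rot":[0,0,0],"grip":0}]}}

```text
time: 5.2
ee_pos: [0.4201, -0.2085, 0.0466]
eef_rot: [0.996, 0.085, -0.0, -0.0]
ft_force: [0.6, -1.7, 0.3]
width: 0.0005
grip_force: 1.1
```

```bash
python3 -c "
from h import *
st();c=eyes.camera('scene');save(c,'s2',(140,120,400,320),3)"
```

```text
t 5.2 p [ 0.4201 -0.2085  0.0466] closing yaw -80.2 z [-0.  0. -1.] F [ 0.6 -1.7  0.3] w 0.0005 g 1.1 q [-0.39  0.23  0.84  2.09 -0.21  0.91 -0.84]
```

View pics/s2.png

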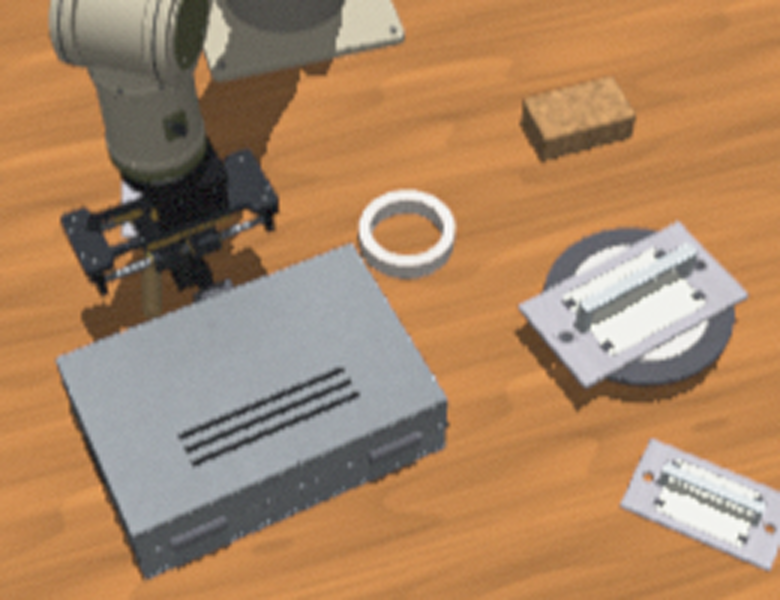

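The hood is still shut and the fingertips are just touching the fin, at about 1.8 N. I'll keep pushing.

>>> {"op": "arm_command", "data": {"steps": [{"slide":[0,0.003,0],"rot":[0,0,0],"grip":0},{"slide":[-0.001,0.003,0],"rot":[0,0,0],"grip":0},{"slide":[0,0.003,0],"rot":[0,0,0],"grip":0},{"slide":[-0.001,0.003,0],"rot":[0,0,0],"grip":0},{"slide":[0,0.002,0],"rot":[0,0,0],"grip":0},{"slide":[0,0.002,0],"rot":[0,0,0],"grip":0},{"slide":[0,0,0],"rot":[0,0,0],"grip":0},{"slide":[0,0,0],"rot":[0,0,0],"grip":0}]}}

```text
time: 6.25
ee_pos: [0.4184, -0.1969, 0.0471]
eef_rot: [0.996, 0.084, 0.001, 0.003]
ft_force: [2.2, -23.3, -5.1]
width: 0.0006
grip_force: 10.6
```

```bash
python3 -c "
from h import *
st();c=eyes.camera('scene');save(c,'s3',(140,100,400,320),1.5);p=cv2.imread('pics/s2.png');q=c['pixels'][120:320,140:400,::-1];d=np.abs(cv2.resize(p,(260,200),interpolation=cv2.INTER_AREA).astype(int)-q).max(2);print(d[100:190,30:140].mean())"
```

```text
t 6.25 p [ 0.4184 -0.1969  0.0471] closing yaw -80.37 z [ 0.003 -0.006 -1.   ] F [  2.2 -23.3  -5.1] w 0.0006 g 10.6 q [-0.43  0.2   0.84  2.11 -0.19  0.9  -0.89]
26.373434343434344
```

>>> {"op": "arm_command", "data": {"steps": [{"slide":[0.001,-0.008,0],"rot":[0,0,0],"grip":0},{"slide":[-0.015,-0.01,0],"rot":[0,0,0],"grip":0},{"slide":[-0.015,-0.01,0],"rot":[0,0,0],"grip":0},{"slide":[0,-0.005,0.03],"rot":[0,0,0],"grip":0},{"slide":[0,0,0.04],"rot":[0,0,0],"grip":0},{"slide":[0,0,0.05],"rot":[0,0,0],"grip":0},{"slide":[0,0,0.05],"rot":[0,0,0],"grip":0},{"slide":[0,0,0.05],"rot":[0,0,0],"grip":0}]}}

```text
time: 7.3
ee_pos: [0.3876, -0.2255, 0.2677]
eef_rot: [0.996, 0.085, -0.0, -0.001]
ft_force: [1.2, -0.1, -0.0]
width: 0.0003
grip_force: 0.0
```

```bash
python3 -c "
from h import *
st();c=eyes.camera('scene');save(c,'s4',(130,100,400,330),2.5)"
```

```text
t 7.3 p [ 0.3876 -0.2255  0.2677] closing yaw -80.2 z [-0.     0.002 -1.   ] F [ 1.2 -0.1 -0. ] w 0.0003 g 0.0 q [-0.48 -0.2   0.82  1.86  0.14  1.42 -1.1 ]
```

View pics/s4.png

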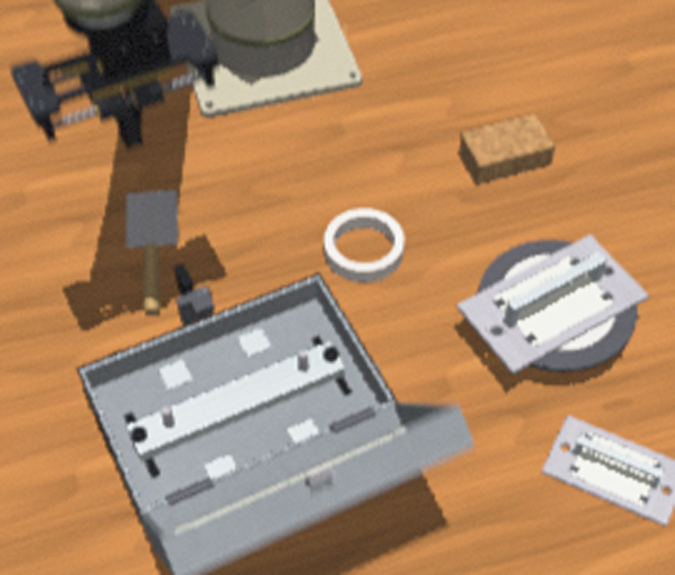

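The hood is swinging open and the tray is exposed. The pins show at crop (303,362) and (168,416), with the bar about mid-tray. Now to the carrier.

>>> {"op": "arm_command", "data": {"steps": [{"slide":[0.02,0.05,0],"rot":[0,0,10.5],"grip":0.7},{"slide":[0.02,0.05,0],"rot":[0,0,10.5],"grip":0.7},{"slide":[0.02,0.05,0],"rot":[0,0,10.5],"grip":0.7},{"slide":[0.02,0.05,0],"rot":[0,0,10.5],"grip":0.7},{"slide":[0.02,0.05,0],"rot":[0,0,10.5],"grip":0.7},{"slide":[0.02,0.05,0],"rot":[0,0,10.5],"grip":0.7},{"slide":[0.02,0.05,0],"rot":[0,0,10.5],"grip":0.7},{"slide":[0.02,0.05,0],"rot":[0,0,10.5],"grip":0.7}]}}

```text
time: 8.35
ee_pos: [0.5488, 0.1752, 0.2662]
eef_rot: [0.681, 0.732, -0.0, -0.0]
ft_force: [0.4, -0.4, 0.9]
width: 0.0603
grip_force: 0.0
```

>>> {"op": "arm_command", "data": {"steps": [{"slide":[0.011,0.016,-0.02],"rot":[0,0,5.7],"grip":0.7},{"slide":[0.011,0.016,-0.03],"rot":[0,0,5.7],"grip":0.7},{"slide":[0,0,-0.04],"rot":[0,0,0],"grip":0.7},{"slide":[0,0,-0.02],"rot":[0,0,0],"grip":0.7},{"slide":[0,0,0],"rot":[0,0,0],"grip":0.7},{"slide":[0,0,0],"rot":[0,0,0],"grip":0.7},{"slide":[0,0,0],"rot":[0,0,0],"grip":0.7},{"slide":[0,0,0],"rot":[0,0,0],"grip":0.7}]}}

```text
time: 9.35
ee_pos: [0.5714, 0.2065, 0.1574]
eef_rot: [0.607, 0.794, 0.001, 0.0]
ft_force: [-0.2, 0.1, 0.4]
width: 0.0607
grip_force: 0.0
```

```bash
python3 -c "
from h import *
st();c=eyes.camera('top');w=eyes.camera('wrist');print(np.round(w['pose'],3).tolist(),w['intrinsics'])
a=cv2.resize(c['pixels'][155:265,275:405,::-1],(520,440),interpolation=cv2.INTER_CUBIC)
b=cv2.resize(w['pixels'][:,:,::-1],(280,210));b=cv2.copyMakeBorder(b,0,230,0,0,cv2.BORDER_CONSTANT)
cv2.imwrite('pics/m5.png',np.hstack([a,b]));cv2.imwrite('pics/w5.png',w['pixels'][:,:,::-1])"
```

```text
t 9.35 p [0.5714 0.2065 0.1574] closing yaw 15.2 z [ 0.001  0.001 -1.   ] F [-0.2  0.1  0.4] w 0.0607 g 0.0 q [-0.82  0.36  0.5   1.62 -0.18  1.21 -0.02]
[[0.965, 0.254, 0.069, 0.552], [0.263, -0.932, -0.251, 0.275], [0.001, 0.26, -0.966, 0.32], [0.0, 0.0, 0.0, 1.0]] [[325.1922621    0.         278.55861995]
 [  0.         325.1922621  208.54918666]
 [  0.           0.           1.        ]]
```

View pics/m5.png

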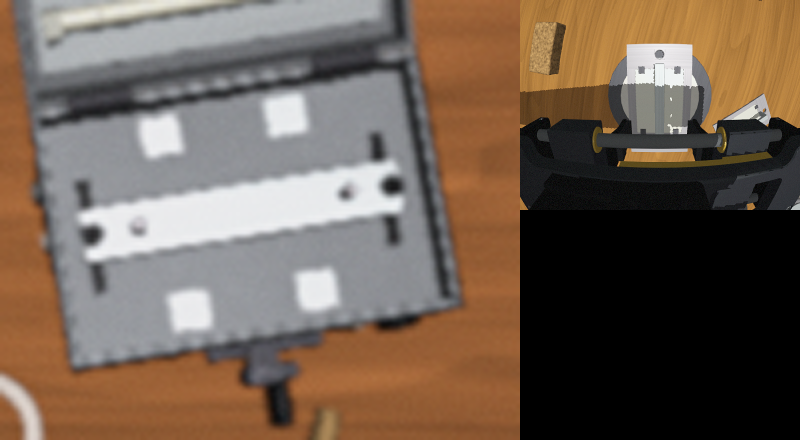

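Top crop: the hood is folded fully back. The bar shows with pins at about (138,226) and (347,191), and clamp screws at (92,234) and (391,185). In the wrist view the hand is centred on the handle, with one hole at (659,55).

Run:
```python
from h import *
c=eyes.camera("top")
f=lambda L,z:np.array([at(c,(275+u/4,155+v/4),z)for u,v in L])
m,a,e=rectfit(f([(80,212),(402,160),(405,212),(90,262)],.024),.02,.125);print("bar",m,a,e)
for n,L,z in(("screws",[(92,234),(391,185)],.034),("pins",[(138,226),(347,191)],.04)):
    P=f(L,z);d=P[0]-P[1];print(n,P.mean(0),np.linalg.norm(d),np.degrees(np.arctan2(d[1],d[0]))-90)
m,a,e=rectfit(f([(38,122),(405,66),(462,303),(74,368)],.045),.1,.15);print("tray",m,a,e)
# subpixel: screws dark blobs
g=cv2.cvtColor(c["pixels"],cv2.COLOR_RGB2GRAY);P=[]
for u,v in((92,234),(391,185)):
    x,y=int(275+u/4),int(155+v/4);w=np.clip(120.-g[y-4:y+5,x-4:x+5],0,None)
    Y,X=np.mgrid[y-4:y+5,x-4:x+5];P.append(((w*X).sum()/w.sum(),(w*Y).sum()/w.sum()))
P=[at(c,p,.034) for p in P];print("blob",P,np.mean(P,0))
w=eyes.camera("wrist")
def fish(c,uv,z):
    K=c["intrinsics"];T=np.array(c["pose"]);x=(uv[0]-K[0][2]);y=(uv[1]-K[1][2]);r=np.hypot(x,y);t=r/K[0][0]
    d=T[:3,:3]@np.array([np.sin(t)*x/r,np.sin(t)*y/r,np.cos(t)]);return T[:3,3]+d*(z-T[2,3])/d[2]
print("hole",fish(w,(278,110),.046))
```

```text
bar [ 0.57475874 -0.17844427] 9.400586194564134 0.0023622110399278695
screws [ 0.57531835 -0.17510554  0.034     ] 0.23307221281921034 9.67187542542554
pins [ 0.57552461 -0.17520028  0.04      ] 0.16226068290491494 9.872327730348445
tray [ 0.57078364 -0.17600469] 9.807377952434443 0.009320980546262153
blob [array([ 0.55619919, -0.0578337 ,  0.034     ]), array([ 0.59590942, -0.29037225,  0.034     ])] [ 0.57605431 -0.17410298  0.034     ]
hole [0.54908065 0.28518271 0.046     ]
```

>>> {"op": "arm_command", "data": {"steps": [{"slide":[-0.001,0.001,-0.03],"rot":[0,0,0.1],"grip":0.7},{"slide":[0,0,-0.03],"rot":[0,0,0],"grip":0.7},{"slide":[0,0,-0.02],"rot":[0,0,0],"grip":0.7},{"slide":[0,0,-0.015],"rot":[0,0,0],"grip":0.7},{"slide":[0,0,0],"rot":[0,0,0],"grip":0.7},{"slide":[0,0,0],"rot":[0,0,0],"grip":0.3},{"slide":[0,0,0],"rot":[0,0,0],"grip":0},{"slide":[0,0,0],"rot":[0,0,0],"grip":0}], "newtons": 35}}

```text
time: 10.55
ee_pos: [0.5705, 0.2076, 0.0621]
eef_rot: [0.607, 0.795, 0.0, 0.0]
ft_force: [0.6, 0.7, 0.1]
width: 0.0385
grip_force: 0.0
```

```bash
python3 -c "
from h import *
st()"
```

```text
t 10.55 p [0.5705 0.2076 0.0621] closing yaw 15.31 z [ 0.001  0.001 -1.   ] F [0.6 0.7 0.1] w 0.0385 g 0.0 q [-0.79  0.46  0.47  1.71 -0.23  1.03  0.02]
```

>>> {"op": "arm_command", "data": {"steps": [{"slide":[0,0,0],"rot":[0,0,0],"grip":0},{"slide":[0,0,0],"rot":[0,0,0],"grip":0},{"slide":[0,0,0],"rot":[0,0,0],"grip":0},{"slide":[0,0,0],"rot":[0,0,0],"grip":0},{"slide":[0,0,0.01],"rot":[0,0,0],"grip":0},{"slide":[0,0,0.02],"rot":[0,0,0],"grip":0},{"slide":[0,0,0.025],"rot":[0,0,0],"grip":0},{"slide":[0,0,0.025],"rot":[0,0,0],"grip":0}]}}

```text
time: 11.55
ee_pos: [0.5702, 0.2073, 0.1436]
eef_rot: [0.607, 0.795, 0.0, 0.0]
ft_force: [-0.3, 0.8, -5.0]
width: 0.0135
grip_force: 35.0
```

```bash
python3 -c "
from h import *
st()
c=eyes.camera('top')
cv2.imwrite('pics/m6.png',cv2.resize(c['pixels'][155:255,155:275,::-1],None,fx=5,fy=5,interpolation=cv2.INTER_CUBIC))"
```

```text
t 11.55 p [0.5702 0.2073 0.1436] closing yaw 15.28 z [ 0.001  0.    -1.   ] F [-0.3  0.8 -5. ] w 0.0135 g 35.0 q [-0.82  0.37  0.49  1.64 -0.19  1.18 -0.02]
```

>>> {"op": "arm_command", "data": {"steps": [{"slide":[0,-0.02,0],"rot":[0,0,0],"grip":0},{"slide":[0.001,-0.04,0],"rot":[0,0,-1],"grip":0},{"slide":[0.001,-0.05,0],"rot":[0,0,-1],"grip":0},{"slide":[0.001,-0.05,0],"rot":[0,0,-1],"grip":0},{"slide":[0.001,-0.05,0],"rot":[0,0,-1],"grip":0},{"slide":[0.001,-0.05,0],"rot":[0,0,-1],"grip":0},{"slide":[0,-0.05,0],"rot":[0,0,-0.6],"grip":0},{"slide":[0,-0.04,0],"rot":[0,0,0],"grip":0}]}}

```text
time: 12.6
ee_pos: [0.5737, -0.146, 0.1411]
eef_rot: [0.646, 0.764, -0.001, -0.0]
ft_force: [0.5, 0.0, -4.8]
width: 0.0138
grip_force: 35.0
```

>>> {"op": "arm_command", "data": {"steps": [{"slide":[0,-0.022,0],"rot":[0,0,0],"grip":0},{"slide":[0,-0.01,0],"rot":[0,0,0],"grip":0},{"slide":[0,0,-0.02],"rot":[0,0,0],"grip":0},{"slide":[0,0,-0.02],"rot":[0,0,0],"grip":0},{"slide":[0,0,-0.01],"rot":[0,0,0],"grip":0},{"slide":[0,0,0],"rot":[0,0,0],"grip":0},{"slide":[0,0,0],"rot":[0,0,0],"grip":0},{"slide":[0,0,0],"rot":[0,0,0],"grip":0}]}}

```text
time: 13.6
ee_pos: [0.5756, -0.1747, 0.0922]
eef_rot: [0.645, 0.764, 0.0, 0.001]
ft_force: [-0.3, -0.2, -4.1]
width: 0.0135
grip_force: 35.0
```

```bash
python3 -c "
from h import *
st()
c=eyes.camera('top');w=eyes.camera('wrist');s=eyes.camera('scene')
np.save('pics/w7.npy',w)
a=cv2.resize(w['pixels'][60:200,200:360,::-1],(480,420),interpolation=cv2.INTER_CUBIC)
b=cv2.resize(s['pixels'][190:330,150:290,::-1],(320,320),interpolation=cv2.INTER_CUBIC);b=cv2.copyMakeBorder(b,0,100,0,0,cv2.BORDER_CONSTANT)
cv2.imwrite('pics/m7.png',np.hstack([a,b]))"
```

```text
t 13.6 p [ 0.5756 -0.1747  0.0922] closing yaw 9.7 z [ 0.001 -0.    -1.   ] F [-0.3 -0.2 -4.1] w 0.0135 g 35.0 q [-0.29  0.44  0.64  1.71 -0.29  1.09  0.61]
```

View pics/m7.png

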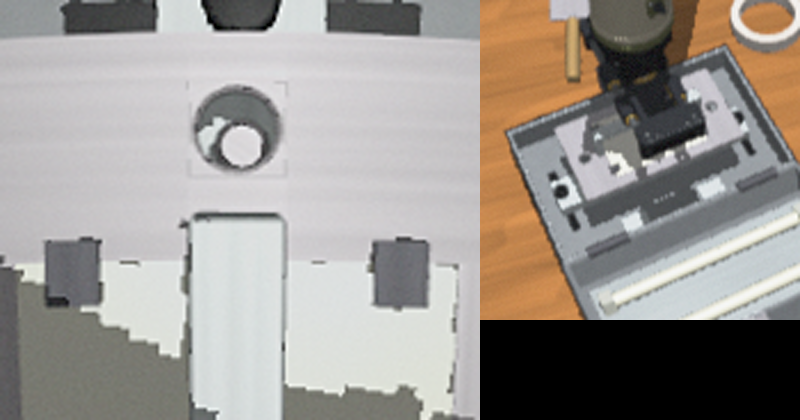

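Through the near hole (crop (238,128)), the wrist view shows the pin tip at (241,147). I'll compute the offset.

```bash
cat >> h.py <<'E'
def fish(c,uv,z):
    K=c["intrinsics"];T=np.array(c["pose"]);x=(uv[0]-K[0][2]);y=(uv[1]-K[1][2]);r=np.hypot(x,y);t=r/K[0][0]
    d=T[:3,:3]@np.array([np.sin(t)*x/r,np.sin(t)*y/r,np.cos(t)]);return T[:3,3]+d*(z-T[2,3])/d[2]
E
python3 - <<'E'
from h import *
w=np.load('pics/w7.npy',allow_pickle=True).item()
f=lambda u,v,z:fish(w,(200+u/3,60+v/3),z)
h=f(238,128,.0761);p=f(241,147,.054);a=np.radians(9.7)
X=np.array([np.cos(a),np.sin(a)]);Y=np.array([-X[1],X[0]]);d=(p-h)[:2]
print("hole",h,"pin",p,"d world",d,"chamber",d@X,d@Y)
print("hole rim width",np.linalg.norm(f(194,128,.0761)-f(282,128,.0761)),"tip",np.linalg.norm(f(218,147,.054)-f(264,147,.054)))
print("hole vs tcp",(h[:2]-[.5756,-.1747])@X,(h[:2]-[.5756,-.1747])@Y)
E
```

```text
hole [ 0.56182654 -0.09380668  0.0761    ] pin [ 0.56294072 -0.09620911  0.054     ] d world [ 0.00111418 -0.00240242] chamber 0.0006934728317445513 -0.002555806255214729
hole rim width 0.01592143661543903 tip 0.00935457390991015
hole vs tcp 5.311639539821394e-05 0.08205750691056207
```

>>> {"op": "arm_command", "data": {"steps": [{"slide":[0.001,-0.002,-0.004],"rot":[0,0,0],"grip":0},{"slide":[0,0,-0.004],"rot":[0,0,0],"grip":0},{"slide":[0,0,-0.004],"rot":[0,0,0],"grip":0},{"slide":[0,0,0],"rot":[0,0,0],"grip":0},{"slide":[0,0,0],"rot":[0,0,0],"grip":0},{"slide":[0,0,0],"rot":[0,0,0],"grip":0},{"slide":[0,0,0],"rot":[0,0,0],"grip":0},{"slide":[0,0,0],"rot":[0,0,0],"grip":0}]}}

```text
time: 14.75
ee_pos: [0.5762, -0.1766, 0.0796]
eef_rot: [0.645, 0.764, 0.0, 0.0]
ft_force: [0.2, 0.7, -4.4]
width: 0.0137
grip_force: 35.0
```

```bash
python3 -c "
from h import *
s0=st()
w=eyes.camera('wrist');s=eyes.camera('scene')
np.save('pics/w8.npy',w);np.save('pics/s8.npy',s)
a=cv2.resize(w['pixels'][80:130,250:310,::-1],(480,400),interpolation=cv2.INTER_CUBIC)
T=s0['ee_pos'];r=np.radians(9.7);X=np.array([np.cos(r),np.sin(r)]);Y=np.array([-X[1],X[0]]);zt=T[2]-.0161
uv=proj(s,[*(np.array(T[:2])-.082*Y),zt]).round().astype(int);print(uv,proj(s,[*(np.array(T[:2])-.082*Y),.054]))
b=cv2.resize(s['pixels'][uv[1]-20:uv[1]+20,uv[0]-16:uv[0]+16,::-1],(320,400),interpolation=cv2.INTER_CUBIC)
cv2.imwrite('pics/m8.png',np.hstack([a,b]))"
```

```text
t 14.75 p [ 0.5762 -0.1766  0.0796] closing yaw 9.7 z [ 0.  0. -1.] F [ 0.2  0.7 -4.4] w 0.0137 g 35.0 q [-0.28  0.46  0.64  1.71 -0.31  1.07  0.62]
[195 262] [194.98612307 264.12063805]
```

View pics/m8.png

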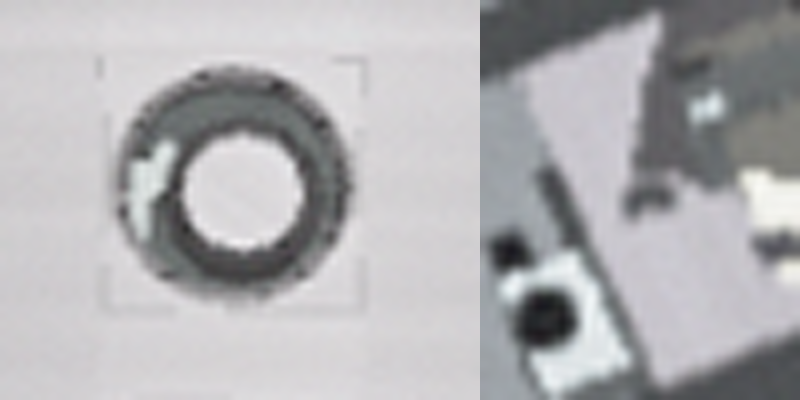

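Near hole: rim centre (235,184), pin tip well inside at (244,190). The far hole shows in the scene crop at about (650,200), with a pale pin top filling part of it.

Run:
```python
from h import *
w=np.load('pics/w8.npy',allow_pickle=True).item()
f=lambda u,v,z:fish(w,(250+u/8,80+v/8),z)
h=f(235,184,.0636);p=f(244,190,.054);a=np.radians(9.7)
X=np.array([np.cos(a),np.sin(a)]);Y=np.array([-X[1],X[0]]);d=(p-h)[:2]
print("d world",d,"chamber",d@X,d@Y)
```

```text
d world [0.00063484 0.00026443] chamber 0.0006703197686308089 0.00015368517727827846
```

>>> {"op": "arm_command", "data": {"steps": [{"slide":[0.0006,0.0002,-0.003],"rot":[0,0,0],"grip":0},{"slide":[0,0,-0.003],"rot":[0,0,0],"grip":0},{"slide":[0,0,-0.002],"rot":[0,0,0],"grip":0},{"slide":[0,0,-0.001],"rot":[0,0,0],"grip":0},{"slide":[0,0,-0.001],"rot":[0,0,0],"grip":0},{"slide":[0,0,-0.001],"rot":[0,0,0],"grip":0},{"slide":[0,0,0],"rot":[0,0,0],"grip":0},{"slide":[0,0,0],"rot":[0,0,0],"grip":0}]}}

```text
time: 15.85
ee_pos: [0.5768, -0.1764, 0.0686]
eef_rot: [0.645, 0.764, 0.0, 0.0]
ft_force: [-0.1, 0.0, -4.7]
width: 0.0137
grip_force: 35.0
```

```bash
python3 -c "
from h import *
s=st();print(s['torque'])"
```

```text
t 15.85 p [ 0.5768 -0.1764  0.0686] closing yaw 9.7 z [ 0.  0. -1.] F [-0.1  0.  -4.7] w 0.0137 g 35.0 q [-0.28  0.47  0.63  1.72 -0.31  1.05  0.63]
[-0.12078048  0.01034561  0.01938468]
```

>>> {"op": "arm_command", "data": {"steps": [{"slide":[0,0,-0.002],"rot":[0,0,0],"grip":0},{"slide":[0,0,-0.002],"rot":[0,0,0],"grip":0},{"slide":[0,0,-0.002],"rot":[0,0,0],"grip":0},{"slide":[0,0,-0.003],"rot":[0,0,0],"grip":0},{"slide":[0,0,-0.003],"rot":[0,0,0],"grip":0},{"slide":[0,0,-0.003],"rot":[0,0,0],"grip":0},{"slide":[0,0,-0.002],"rot":[0,0,0],"grip":0},{"slide":[0,0,0],"rot":[0,0,0],"grip":0}]}}

```text
time: 16.85
ee_pos: [0.5767, -0.1764, 0.0514]
eef_rot: [0.645, 0.764, -0.0, -0.0]
ft_force: [-0.2, 0.6, -5.0]
width: 0.0137
grip_force: 35.0
```

>>> {"op": "arm_command", "data": {"steps": [{"slide":[0,0,-0.001],"rot":[0,0,0],"grip":0},{"slide":[0,0,-0.001],"rot":[0,0,0],"grip":0},{"slide":[0,0,-0.001],"rot":[0,0,0],"grip":0},{"slide":[0,0,-0.001],"rot":[0,0,0],"grip":0},{"slide":[0,0,-0.001],"rot":[0,0,0],"grip":0},{"slide":[0,0,0],"rot":[0,0,0],"grip":0},{"slide":[0,0,0],"rot":[0,0,0],"grip":0},{"slide":[0,0,0],"rot":[0,0,0],"grip":0}]}}

```text
time: 17.85
ee_pos: [0.5768, -0.1764, 0.0466]
eef_rot: [0.645, 0.764, 0.0, 0.0]
ft_force: [0.9, -1.0, -4.8]
width: 0.0136
grip_force: 35.0
```

>>> {"op": "arm_command", "data": {"steps": [{"slide":[0,0,-0.0005],"rot":[0,0,0],"grip":0},{"slide":[0,0,0],"rot":[0,0,0],"grip":0},{"slide":[0,0,-0.0005],"rot":[0,0,0],"grip":0},{"slide":[0,0,0],"rot":[0,0,0],"grip":0},{"slide":[0,0,0],"rot":[0,0,0],"grip":0},{"slide":[0,0,0],"rot":[0,0,0],"grip":0},{"slide":[0,0,0],"rot":[0,0,0],"grip":0},{"slide":[0,0,0],"rot":[0,0,0],"grip":0}]}}

```text
time: 18.85
ee_pos: [0.5768, -0.1764, 0.0457]
eef_rot: [0.645, 0.764, 0.0, 0.0]
ft_force: [-0.0, 0.3, -1.6]
width: 0.0132
grip_force: 35.0
```

The weight is now on the bar, so I'll release and draw up.

>>> {"op": "arm_command", "data": {"steps": [{"slide":[0,0,0],"rot":[0,0,0],"grip":0.3},{"slide":[0,0,0],"rot":[0,0,0],"grip":0.4},{"slide":[0,0,0],"rot":[0,0,0],"grip":0.5},{"slide":[0,0,0],"rot":[0,0,0],"grip":0.5},{"slide":[0,0,0],"rot":[0,0,0],"grip":0.5},{"slide":[0,0,0.01],"rot":[0,0,0],"grip":0.5},{"slide":[0,0,0.02],"rot":[0,0,0],"grip":0.5},{"slide":[0,0,0.03],"rot":[0,0,0],"grip":0.5}]}}

```text
time: 19.85
ee_pos: [0.5766, -0.1764, 0.1071]
eef_rot: [0.645, 0.764, -0.0, -0.0]
ft_force: [0.3, 1.3, 1.3]
width: 0.0435
grip_force: 0.0
```

>>> {"op": "arm_command", "data": {"steps": [{"slide":[0,0,0.04],"rot":[0,0,0],"grip":0.5},{"slide":[0,0,0.04],"rot":[0,0,0],"grip":0.5},{"slide":[-0.01,0.03,0.04],"rot":[0,0,0],"grip":0.5},{"slide":[-0.02,0.04,0.02],"rot":[0,0,0],"grip":0.5},{"slide":[-0.02,0.04,0],"rot":[0,0,0],"grip":0.5},{"slide":[0,0.05,0],"rot":[0,0,0],"grip":0.5},{"slide":[0,0.05,0],"rot":[0,0,0],"grip":0.5},{"slide":[0,0,0],"rot":[0,0,0],"grip":0.5}]}}

```text
time: 20.85
ee_pos: [0.5266, 0.0379, 0.2468]
eef_rot: [0.642, 0.766, 0.001, -0.0]
ft_force: [-0.2, -0.4, -0.0]
width: 0.0433
grip_force: 0.0
```

```bash
python3 -c "
from h import *
st();s=eyes.camera('scene');save(s,'s9',(130,150,400,340),2.9)"
```

```text
t 20.85 p [0.5266 0.0379 0.2468] closing yaw 10.06 z [ 0.001  0.002 -1.   ] F [-0.2 -0.4 -0. ] w 0.0433 g 0.0 q [-0.68  0.1   0.57  1.71 -0.06  1.35  0.07]
```

View pics/s9.png

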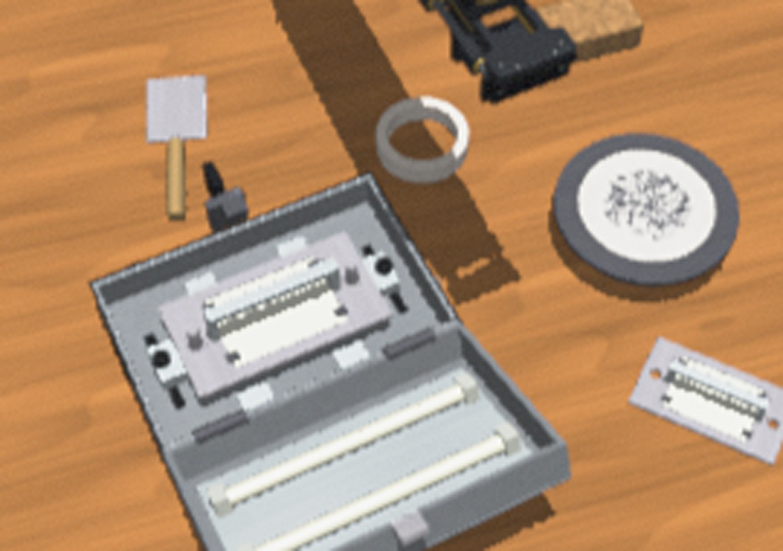

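The carrier is down on the bar, with both pins standing through its holes at crop (195,340) and (352,275). The hood is open, the bystanders are undisturbed and the hand is clear.

```bash
python3 -c "
from h import *
print(order.close_job())"
```

```text
the job is handed in; nothing more can be done
None
```

The latch was slid, the hood sprang open, and the carrier now hangs on both pins, lowered gently onto the bar and released; the job was handed in at about 21 s, and no verdict came back.

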